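Set the gauge arm over the boss and hold the probe centred in its guide

ROBOT

A 6-joint arm with a two-finger parallel gripper is mounted at the origin on the work surface. World frame = base frame: x ahead of the robot, y to its left, z up, the work surface at z = 0. Lengths are in m, angles in rad, forces in N, time in s.
With the tool pointing down it reaches from about 0.35 to 0.775 m from the base axis. Payload 5.5 kg.
Tool frame: the origin (TCP) lies midway between the tips of the shut fingers; the grasp point (between the pads) lies 19 mm behind it (env.hold_point_z is the distance from the TCP to the grasp point, in m); z points along the fingers, y is the line along which they close (so a half turn about z gives the same grasp; the last joint's range is limited). The gripper opens to 85 mm and grips with 20 to 120 N. Pads are 22 mm wide; open, the fingers measure 114 mm over their backs; the gripper's body (76 mm by 85 mm) begins 54 mm behind the grasp point. The pads swing forward as they close: fully open they stand 13 mm farther back than shut.
Start: joints at [-1.314, 0.313, 0.046, 1.304, 0, 1.431], TCP at [0.222, -0.53, 0.231] pointing down, gripper open.
Joint ranges: [-2.76, 2.76], [-0.86, 1.69], [-1.03, 1.26], [-2.2, 2.34], [-1.47, 1.5], [-3.14, 3.14]. Speed limits (rad/s): [2.57, 2.57, 3.14, 3.14, 3.14, 3.14].

INTERFACE

Orientations are given as a unit quaternion [w, x, y, z].
In Python, from workcell import env, read_camera gives the robot as it stands. The module is installed in compiled form; this text tells all that it offers.
- The arm moves only by the tool carry_out, never from a script. Its argument "moves" is a list of rows, each an object of numbers: "tx", "ty", "tz": the shift along the world's x, y, z in cm; "wx", "wy", "wz": the turn, a rotation vector about the world's x, y, z in rad; "claw": the closure, from -1 (fully open) to 1 (shut). A call has 1 to 8 rows; each row shifts and turns the commanded pose from where the row before left it; what a row does not reach is not made up. A row lasts 1/8 s, in which the tool goes at most 62.5 mm and 10.7 degrees, less where a joint would pass 70% of its speed; a pose out of reach is approached as far as the arm can. A call is refused whole if a number of a shift passes 6.25 or a number of a turn 0.188, either way. A call with a gripper value outside its range is refused whole. The fingers move at their own pace and stop on an object; "newtons" is the grip in N (left out, the last holds). Time passes only in rows, so rows that do not move let the fingers close. It gives the time, the measured TCP pose, the force, the opening and the grip force at its end, in the units of the state.
- env.get_state(): the state, without advancing time (a new reading comes with each control period).
- read_camera(name): name is "scene" or "side" or "wrist"; returns a dict with "image" (384x512x3 uint8, blue, green, red), "z_map" (384x512 float32, m along the optical axis (not along the pixel's ray), 0 where there is no reading), "fx", "fy", "cx", "cy" (pixels), "k1" (the pictures are not rectified: a ray, as slopes to the right and down, at radius r is drawn at 1 + k1 r^2 times it, then the intrinsics apply), "camera_from_world" (4x4, takes a point from world to camera coordinates); the wrist camera has in their place "hand_eye" (4x4, takes a point from camera to tool coordinates, whose origin is the TCP and whose axes are the flange's). Camera axes: x right, y down, z forward; pixel columns grow to the right and rows downward; lengths in m; the calibration is good to about 2 mm. A picture is of the moment at which its call begins: read the wrist's pose just before it.
- env.hand_in(): hands the job in; it is judged then, once.
The state is a dict: "clock": time; "joint_pos": joint angles; "qvel": joint speeds; "tau": joint torques, N m; "tcp_pos": TCP position; "orientation": TCP orientation; "wrist_force": force on the tool from outside, world axes, zero at the start; "ft_torque": the same for the moment, N m; "finger_gap": finger opening in m; "grip_force": force on a finger pad.
Only numpy, scipy, OpenCV 4.12 (cv2) and the standard library are available. Lean on these libraries where they do the work, as an engineer would, in place of code of your own. Each camera call takes 0.05 s, during which the arm holds its last target. There are 200 camera calls.

TASK

Set up the gauging fixture: fold its tilted guide plate down level against its stop and swivel the guide arm until the plate's hole stands centred over the brass-insert boss of the black moulding. Then take the long thin-stemmed probe from the wooden tool stand and lower it upright through the middle of the guide hole, its stem never touching the guide nor its tip the moulding, until the tip hangs about 10 mm above the boss. Finish while still holding it there, still and centred, and leave the other things on the bench where they are.

Things in the scene. Friction and masses are not known exactly. Their poses are not given: they have to be found in the camera images.
- fixture: Gauging fixture, fixed: wooden base board 340 x 270 mm, 18 mm thick, with a steel post (28 mm dia), which carries the aluminium guide arm and guide plate (parts of this thing). Origin on the post's axis at table level; at swivel 0 the arm points along its -y; z up.
- swivel (a joint): Swivel angle (rad) of the guide arm about the post's vertical axis, range -1.0 to 0.8; positive is counter-clockwise seen from above. Stays where left; friction 0.12 N m. The arm is a bar 26 mm wide, its top face 100 mm above the table, hub top 104 mm.
- tilt (a joint): Tilt (rad) of the guide plate on the end of the guide arm: 0 = level, against its stop; positive = outer end raised, up to 0.8. The horizontal hinge crosses the arm 108 mm from the post's axis, 94 mm above the table. Stays where left; friction 0.15 N m (2 to 3 N on the lip folds it down). The plate is aluminium, 60 mm wide, 80 mm long, 12 mm thick, its top 100 mm above the table when level.
- post_axis (a point): Point on the post's vertical axis, centre of the arm hub's top, 104 mm above the table.
- knob (a point): Centre of the black round upright knob on the guide arm, 18 mm dia, 32 mm tall (108 to 140 mm above the table), 80 mm from the post's axis: grip it from above to swing the arm.
- bore (a point): Centre of the guide hole's mouth in the guide plate's top face; hole 26 mm dia through 12 mm, 154 mm from the post's axis when level. z is the hole's axis, pointing up; -y points outward along the arm.
- lip (a point): Point on the guide plate's top face 28 mm outward of the hole's centre (12 mm from the outer end), where it can be pressed down.
- nest: Fixed wooden nest on the base board with the clamped black ribbed moulding (240 x 85 mm) and a toggle clamp with a green handle (up to 90 mm above the table). Origin on the post's axis, 18 mm above the table; the boss lies 154 mm along its -y. Ribs reach up to 53 mm above the table.
- boss (a point): Centre of the top face of the moulding's tall round boss (24 mm dia, brass insert with a small dark hole), about 58 mm above the table, 154 mm from the post's axis.
- stand: Fixed dark wooden tool stand 150 x 50 x 50 mm, two holes 80 mm apart along its x, 14 mm dia, 42 mm deep. Origin under its centre. Probe and driver stand in these holes, either way round.
- probe: The probe, loose, upright in the stand: long steel stem 12 mm dia with flat tip, black round handle 24 mm dia on top. Origin at the centre of its tip (lower end), z up along the stem. Handle from 128 to 174 mm above the tip (a collar of 18 mm dia just below it, 124 to 128 mm). In the stand its tip is 8 mm above the table. Mass 110 to 230 g.
- driver: Bystander: short tool in the other hole of the stand, 105 mm tall, with a fat round wooden handle 32 mm dia. Origin at its lower tip.
- tape: Bystander: roll of tape 52 mm dia, 19 mm tall.
- spray: Bystander: white spray can 52 mm dia, 160 mm tall.
- wrench: Bystander: wrench, 150 mm.
- screwdriver: Bystander: screwdriver, 180 mm.
- insert_tray: Bystander: grey divided tray 110 x 90 x 35 mm.
- cup: Bystander: brown card cup 68 mm dia, 85 mm tall.
Mind the look-alikes: they are no part of the job. Several things have the shape of the probe; the one meant has the colours described above.

How it is judged:
On the way, in this order (a step that is already met when the one before it is completed fails the run):
1. the guide plate is level and its hole stands over the boss (horizontal distance between bore and boss below 0.005 m and value of joint tilt below 0.05 rad), for 0.2 s.
2. the probe is lifted out of the stand in the gripper (height (world z) of probe above 0.06 m and contact force between the fingers and probe above 2 N), for 0.2 s.
At the end, for the whole second after the job is handed in: The gripper still holds the probe (over 2 N), at rest and upright within 0.07 rad, tip 4 to 18 mm above the boss top and within 4 mm of the guide hole's axis, touching neither guide nor moulding; guide plate level within 0.05 rad, its hole within 5 mm of the boss's centre (all of step 1 and horizontal distance between probe and bore below 0.004 m and angle between probe's own z axis and vertical below 0.07 rad and z of probe in the frame of boss between 0.004 and 0.018 m and contact force between the fingers and probe above 2 N and contact force between probe and fixture below 0.3 N and contact force between probe and nest below 0.3 N and linear speed of probe below 0.02 m/s); the arm keeps its last pose, push and grip.
It fails at once if the probe touches the guide plate or fixture (contact force between probe and fixture above 0.5 N).
It fails at once if the probe touches the moulding or nest (contact force between probe and nest above 0.5 N).
It fails at once if a bystander is displaced by more than 40 mm (distance of any of driver, tape, spray, wrench, screwdriver, insert_tray, cup from where it was at the start of the episode above 0.04 m).
It also fails if it takes over 72 s, if anything falls off the work surface, if the arm or the gripper's body presses on something with over 40 N, if the wrist force passes 120 N, or if a joint passes its speed limit or range.

## Working session

There is one attempt and no reset: what is moved stays moved. The work goes in short steps, Python scripts to look and compute and a tool call to move; the robot and the scene stay as the last step left them, time stands still between calls to the robot, and variables do not carry over. Pictures are saved under pics/ and viewed, at most 10 in all, crops included, and the job is handed in when it is done.

Besides the shell and the picture viewer there is one more tool, called after ">>>" as name(argument=value, ...) on one line, values as JSON. carry_out: Moves the arm, as the interface text tells. Its arguments: {"type":"object","properties":{"moves":{"type":"array","items":{"type":"object","properties":{"tx":{"type":"number"},"ty":{"type":"number"},"tz":{"type":"number"},"wx":{"type":"number"},"wy":{"type":"number"},"wz":{"type":"number"},"claw":{"type":"number"}}}},"newtons":{"type":"number"}},"required":["moves"]}

```bash
mkdir -p pics
cat > h.py <<'E'
import numpy as np, cv2
from workcell import env, read_camera
from scipy.spatial.transform import Rotation as R
def cam(name):
    s=env.get_state(); c=read_camera(name)
    if name=='wrist':
        T=np.eye(4); q=s['orientation']; T[:3,:3]=R.from_quat([q[1],q[2],q[3],q[0]]).as_matrix(); T[:3,3]=s['tcp_pos']
        c['wfc']=T@np.array(c['hand_eye'])
    else: c['wfc']=np.linalg.inv(c['camera_from_world'])
    return c
def ray(c,u,v):
    k=np.array([[c['fx'],0,c['cx']],[0,c['fy'],c['cy']],[0,0,1.]])
    p=cv2.undistortPoints(np.array([[[u,v]]],float),k,np.array([c['k1'],0,0,0.]),None,None)[0,0]
    # undistortPoints inverts drawn = ray*(1+k1 r^2)
    return c['wfc'][:3,3], c['wfc'][:3,:3]@np.array([p[0],p[1],1])
def at_z(c,u,v,z):
    o,d=ray(c,u,v); return o+d*(z-o[2])/d[2]
def cloud(c):
    k=np.array([[c['fx'],0,c['cx']],[0,c['fy'],c['cy']],[0,0,1.]]); h,w=c['z_map'].shape
    g=np.stack(np.meshgrid(np.arange(w),np.arange(h)),-1).reshape(-1,1,2).astype(float)
    p=cv2.undistortPoints(g,k,np.array([c['k1'],0,0,0.]))[:,0].reshape(h,w,2)
    P=np.concatenate([p,np.ones((h,w,1))],2)*c['z_map'][...,None]
    return P@c['wfc'][:3,:3].T+c['wfc'][:3,3]
def tri(a,b):
    (o1,d1),(o2,d2)=a,b; d1=d1/np.linalg.norm(d1); d2=d2/np.linalg.norm(d2)
    t=np.linalg.lstsq(np.stack([d1,-d2],1),o2-o1,rcond=None)[0]
    p,q=o1+d1*t[0],o2+d2*t[1]; return (p+q)/2,np.linalg.norm(p-q)
E
python3 - <<'E'
from h import *
s=env.get_state(); print({k:np.round(v,3) for k,v in s.items()}, env.hold_point_z)
for n in ('scene','side'):
    c=cam(n); cv2.imwrite(f'pics/{n}0.png',cv2.resize(c['image'],(800,600))); print(n,np.round(c['wfc'],3),c['fx'],c['k1'])
E
```

```text
{'clock': np.float64(0.0), 'joint_pos': array([-1.314,  0.314,  0.045,  1.304, -0.   ,  1.431]), 'qvel': array([0.001, 0.002, 0.   , 0.   , 0.001, 0.001]), 'tau': array([-1.0000e-03, -4.8062e+01,  2.9854e+01,  1.9000e-02, -0.0000e+00,
       -0.0000e+00]), 'tcp_pos': array([ 0.222, -0.53 ,  0.23 ]), 'orientation': array([-0.001,  0.98 ,  0.197, -0.   ]), 'wrist_force': array([ 0.703, -0.225,  0.373]), 'ft_torque': array([ 0.027,  0.014, -0.   ]), 'grip_force': np.float64(0.0), 'finger_gap': np.float64(0.086)} 0.0187
scene [[ 0.535  0.667 -0.519  1.202]
 [ 0.845 -0.434  0.313 -0.33 ]
 [-0.017 -0.605 -0.796  1.012]
 [ 0.     0.     0.     1.   ]] 349.5922861330127 -0.04144134141366436
side [[-0.953 -0.234  0.193  0.341]
 [-0.303  0.734 -0.608  0.75 ]
 [ 0.    -0.638 -0.77   0.99 ]
 [ 0.     0.     0.     1.   ]] 397.1674360631604 -0.0707927228539027
```

View pics/scene0.png

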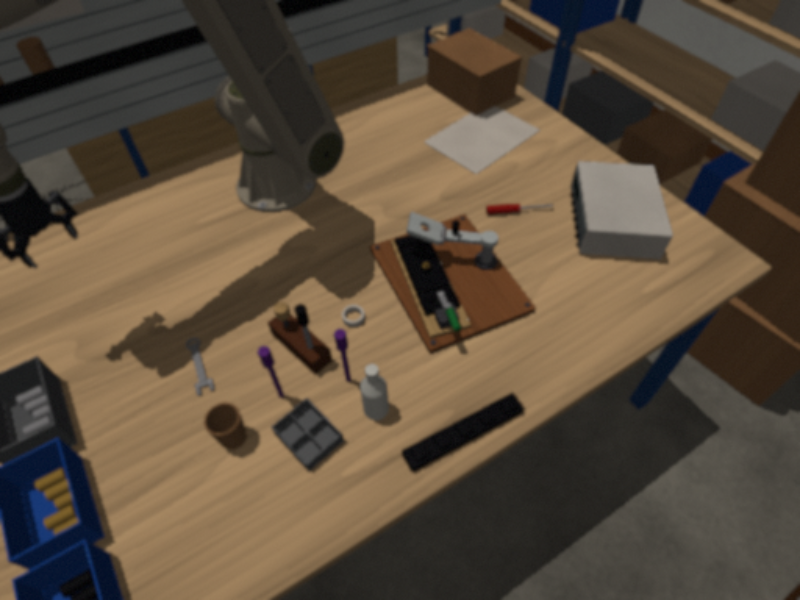

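View pics/side0.png

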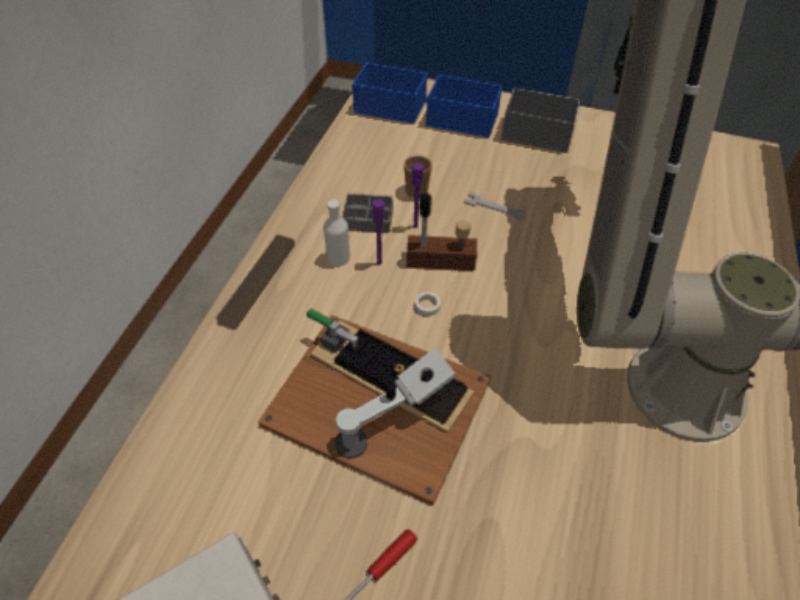

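The scene view shows the plate at (428,228), the boss at (425,265), the post at (487,245) and the black-handled probe at (301,313). In the side view the boss is at (399,368), the bore at (427,375), the hub at (348,418) and the probe at (425,203). Purple look-alikes stand near the stand. I'll triangulate next.

Run:
```python
from h import *
a=cam('scene');b=cam('side'); f=lambda U:(np.array(U)+.5)/1.5625-.5
for n,p,q in [('boss',(425,265),(399,368)),('hub',(486,238),(348,418)),('knob',(455,228),(392,390)),('bore',(427,227),(427,375)),('probetop',(300,309),(425,198)),('driver',(283,311),(463,228)),('tape',(353,315),(428,303)),('spray',(372,370),(334,207))]:
    x,e=tri(ray(a,*f(p)),ray(b,*f(q))); print(n,x.round(3),round(e,4))
A,B=cloud(a),cloud(b)
for n,q in [('boss',(399,368)),('hub',(348,418)),('probe',(425,198))]:
    u,v=f(q).round().astype(int); print(n,B[v,u].round(3))
# hub top by cloud
P=np.concatenate([A.reshape(-1,3),B.reshape(-1,3)]); 
for c in (a,b): 
  im=cv2.cvtColor(c['image'],cv2.COLOR_BGR2HSV)
for n,c in (('scene',a),('side',b)): print(n)
crop=lambda c,u0,v0,w,h: cv2.resize(c['image'][v0:v0+h,u0:u0+w],(400,600 if 0 else int(400*h/w)),interpolation=cv2.INTER_CUBIC)
x=crop(a,165,130,180,130); y=crop(b,165,105,180,190)
H=max(x.shape[0],y.shape[0]); z=np.zeros((H,800,3),np.uint8); z[:x.shape[0],:400]=x; z[:y.shape[0],400:]=y
cv2.imwrite('pics/crop1.png',z)
```

```text
boss [0.519 0.154 0.056] 0.0004
hub [0.559 0.298 0.098] 0.0043
knob [0.507 0.241 0.12 ] 0.0044
bore [0.462 0.192 0.113] 0.0072
probetop [ 0.567 -0.17   0.176] 0.0004
driver [ 0.489 -0.188  0.098] 0.0054
tape [ 0.52  -0.044  0.01 ] 0.003
spray [ 0.743 -0.116  0.15 ] 0.0018
boss [0.52  0.152 0.055]
hub [0.56  0.299 0.101]
probe [ 0.564 -0.16   0.183]
scene
side
```

View pics/crop1.png

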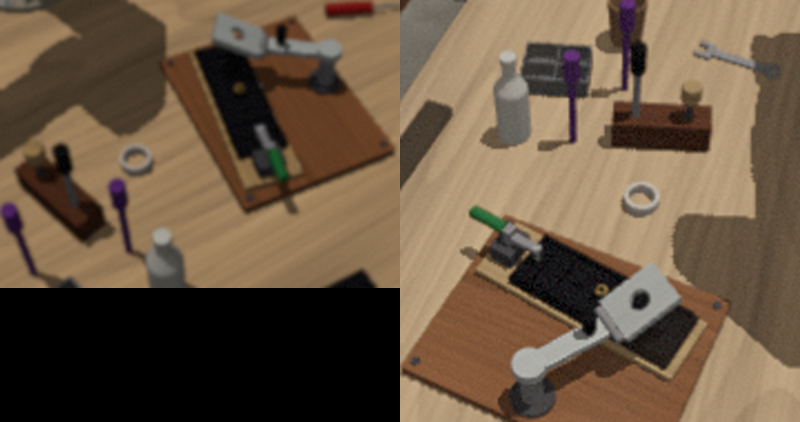

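The crop confirms the views: boss ring at left (239,88) and right (600,290), tilted plate hole at right (641,299), black-handled probe at right (638,55). Moving over the fixture for wrist views.

>>> carry_out(moves=[{"tx":1.5,"ty":4.2,"tz":1.5,"wz":0.026},{"tx":1.5,"ty":4.2,"tz":1.5,"wz":0.026},{"tx":1.5,"ty":4.2,"tz":1.5,"wz":0.026},{"tx":1.5,"ty":4.2,"tz":1.5,"wz":0.026},{"tx":1.5,"ty":4.2,"tz":1.5,"wz":0.026},{"tx":1.5,"ty":4.2,"tz":1.5,"wz":0.026},{"tx":1.5,"ty":4.2,"tz":1.5,"wz":0.026},{"tx":1.5,"ty":4.2,"tz":1.5,"wz":0.026}])

```text
invalid input at $.moves[0]: expected keys tx, ty, tz, wx, wy, wz, claw
```

>>> carry_out(moves=[{"tx":1.5,"ty":4.2,"wz":0.026},{"tx":1.5,"ty":4.2,"wz":0.026},{"tx":1.5,"ty":4.2,"wz":0.026},{"tx":1.5,"ty":4.2,"wz":0.026},{"tx":1.5,"ty":4.2,"wz":0.026},{"tx":1.5,"ty":4.2,"wz":0.026},{"tx":1.5,"ty":4.2,"wz":0.026},{"tx":1.5,"ty":4.2,"wz":0.026,"claw":1}])

```text
invalid input at $.moves[0]: expected keys tx, ty, tz, wx, wy, wz, claw
```

>>> carry_out(moves=[{"claw":1},{"claw":1},{"claw":1}])

```text
invalid input at $.moves[0]: expected keys tx, ty, tz, wx, wy, wz, claw
```

Run:
```python
from h import *
c=cam('wrist'); print(np.round(c['hand_eye'],3),np.round(c['wfc'],3)); cv2.imwrite('pics/w1.png',cv2.resize(c['image'],(800,600)))
import pickle; pickle.dump(c,open('w1.pkl','wb'))
```

```text
[[-0.001 -0.947 -0.32   0.083]
 [ 1.    -0.001  0.    -0.   ]
 [-0.    -0.32   0.947 -0.142]
 [ 0.     0.     0.     1.   ]] [[ 0.385 -0.874 -0.295  0.299]
 [-0.923 -0.365 -0.123 -0.498]
 [-0.001  0.32  -0.947  0.373]
 [ 0.     0.     0.     1.   ]]
```

View pics/w1.png

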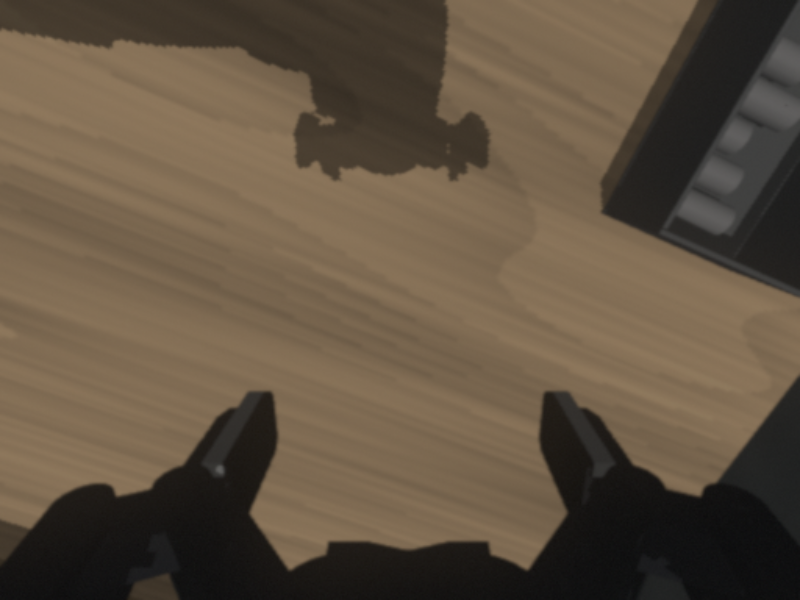

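All seven keys are required in each row. This picture shows the start view, with bare table and bins.

>>> carry_out(moves=[{"tx":1.5,"ty":4.2,"tz":1.5,"wx":0,"wy":0,"wz":0.026,"claw":-1},{"tx":1.5,"ty":4.2,"tz":1.5,"wx":0,"wy":0,"wz":0.026,"claw":-1},{"tx":1.5,"ty":4.2,"tz":1.5,"wx":0,"wy":0,"wz":0.026,"claw":-1},{"tx":1.5,"ty":4.2,"tz":1.5,"wx":0,"wy":0,"wz":0.026,"claw":-1},{"tx":1.5,"ty":4.2,"tz":1.5,"wx":0,"wy":0,"wz":0.026,"claw":-1},{"tx":1.5,"ty":4.2,"tz":1.5,"wx":0,"wy":0,"wz":0.026,"claw":-1},{"tx":1.5,"ty":4.2,"tz":1.5,"wx":0,"wy":0,"wz":0.026,"claw":-1},{"tx":1.5,"ty":4.2,"tz":1.5,"wx":0,"wy":0,"wz":0.026,"claw":-1}])

```text
clock: 1.25
tcp_pos: [0.3424, -0.193, 0.3519]
orientation: [0.0, 0.955, 0.298, 0.0]
wrist_force: [0.3, -1.1, 0.3]
finger_gap: 0.0852
grip_force: 0.0
```

>>> carry_out(moves=[{"tx":1.5,"ty":4.2,"tz":0,"wx":0,"wy":0,"wz":0.026,"claw":-1},{"tx":1.5,"ty":4.2,"tz":0,"wx":0,"wy":0,"wz":0.026,"claw":-1},{"tx":1.5,"ty":4.2,"tz":0,"wx":0,"wy":0,"wz":0.026,"claw":-1},{"tx":1.5,"ty":4.2,"tz":0,"wx":0,"wy":0,"wz":0.026,"claw":-1},{"tx":1.5,"ty":4.2,"tz":0,"wx":0,"wy":0,"wz":0.026,"claw":1},{"tx":1.5,"ty":4.2,"tz":0,"wx":0,"wy":0,"wz":0.026,"claw":1},{"tx":1.5,"ty":4.2,"tz":0,"wx":0,"wy":0,"wz":0.026,"claw":1},{"tx":1.5,"ty":4.2,"tz":0,"wx":0,"wy":0,"wz":0.026,"claw":1}])

```text
clock: 2.25
tcp_pos: [0.4625, 0.1432, 0.3513]
orientation: [0.0, 0.918, 0.396, 0.0]
wrist_force: [0.8, -0.1, -0.1]
finger_gap: 0.0122
grip_force: 0.0
```

>>> carry_out(moves=[{"tx":0,"ty":0,"tz":0,"wx":0,"wy":0,"wz":0,"claw":1},{"tx":0,"ty":0,"tz":0,"wx":0,"wy":0,"wz":0,"claw":1},{"tx":0,"ty":0,"tz":0,"wx":0,"wy":0,"wz":0,"claw":1}])

```text
clock: 2.62
tcp_pos: [0.462, 0.1408, 0.3515]
orientation: [0.0, 0.919, 0.395, -0.0]
wrist_force: [0.0, -0.3, 0.4]
finger_gap: 0.0001
grip_force: 0.0
```

Run:
```python
from h import *
c=cam('wrist'); print(np.round(c['wfc'],3)); cv2.imwrite('pics/w2.png',cv2.resize(c['image'],(800,600)))
import pickle; pickle.dump(c,open('w2.pkl','wb'))
```

```text
[[ 0.725 -0.653 -0.22   0.519]
 [-0.689 -0.686 -0.233  0.201]
 [ 0.001  0.32  -0.947  0.494]
 [ 0.     0.     0.     1.   ]]
```

View pics/w2.png

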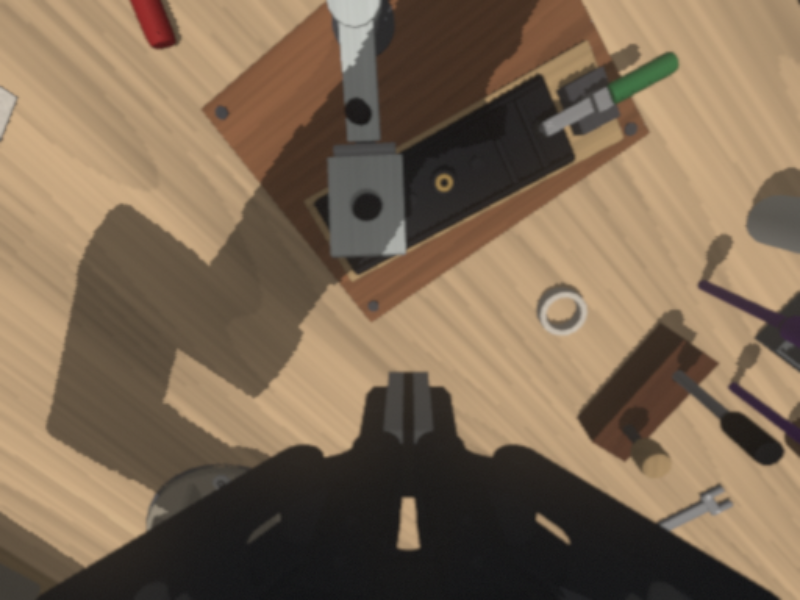

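The view shows the boss ring at (444,183), the knob top at (357,110), the guide hole at (367,207), the plate's outer edge at y≈255 and the hub at the top edge. Next I compute their positions.

Run:
```python
from h import *
import pickle; c=pickle.load(open('w2.pkl','rb')); b=cam('side'); f=lambda U:(np.array(U)+.5)/1.5625-.5
P=cloud(c)
for n,q,h in [('boss',(444,183),.058),('knob',(357,110),.14),('bore',(367,207),.11),('plateL',(340,220),.11),('plateOut',(367,248),.14),('plateIn',(367,160),.1),('hub',(355,8),.104)]:
    u,v=f(q).round().astype(int); print(n,P[v,u].round(4),at_z(c,*f(q),h).round(4))
print('boss tri',tri(ray(c,*f((444,183))),ray(b,*f((399,368)))))
print('bore tri',tri(ray(c,*f((367,207))),ray(b,*f((427,375)))))
# plate plane fit
Z=[P[int(v/1.5625),int(u/1.5625)] for v in range(165,250,6) for u in range(335,400,6) if (u-367)**2+(v-207)**2>22**2]
Z=np.array(Z); m=Z.mean(0); n=np.linalg.svd(Z-m)[2][2]; n*=np.sign(n[2]); print('plane',m,n,np.arccos(n[2]),np.degrees(np.arctan2(n[1],n[0])))
# boss ring by colour
def ring(c,lo,hi,box):
    hsv=cv2.cvtColor(c['image'],cv2.COLOR_BGR2HSV); m=cv2.inRange(hsv,lo,hi); k=np.zeros_like(m); k[box[1]:box[3],box[0]:box[2]]=m[box[1]:box[3],box[0]:box[2]]
    ys,xs=np.nonzero(k); return xs.mean(),ys.mean(),len(xs)
r1=ring(c,(8,80,70),(30,255,255),(272,105,296,129)); r2=ring(b,(8,80,60),(30,255,255),(247,227,263,243)); print(r1,r2)
x=tri(ray(c,*r1[:2]),ray(b,*r2[:2])); print(x, at_z(c,*r1[:2],.058), at_z(b,*r2[:2],.058))
# hub: side-view points at z~.104 near
B=cloud(b); s=(abs(B[...,2]-.104)<.004)&(np.hypot(B[...,0]-.56,B[...,1]-.298)<.03); print('hub',B[s].mean(0),s.sum(),cv2.minEnclosingCircle(B[s][:,:2].astype(np.float32)))
```

```text
boss [0.5205 0.154  0.0579] [0.5205 0.1541 0.058 ]
knob [0.5092 0.2432 0.1385] [0.5094 0.2426 0.14  ]
bore [0.4526 0.1869 0.0436] [0.4619 0.189  0.11  ]
plateL [0.4395 0.197  0.1195] [0.4382 0.1969 0.11  ]
plateOut [0.4415 0.166  0.1288] [0.444  0.1678 0.14  ]
plateIn [0.4879 0.2151 0.1027] [0.4872 0.2153 0.1   ]
hub [0.5568 0.2965 0.1025] [0.5567 0.2962 0.104 ]
boss tri (array([0.52002724, 0.15349727, 0.05452916]), np.float64(0.001131045431187945))
bore tri (array([0.46086404, 0.18850138, 0.11010741]), np.float64(0.002266595602260037))
plane [0.46124684 0.1912633  0.11620795] [0.23666814 0.27027168 0.93324242] 0.36746117360279174 48.79241975107603
(np.float64(283.6727272727273), np.float64(116.45454545454545), 110) (np.float64(255.66666666666666), np.float64(234.77777777777777), 27)
(array([0.51928342, 0.15448631, 0.05905882]), np.float64(0.002957598599715373)) [0.52068292 0.15486487 0.058     ] [0.51809706 0.15329262 0.058     ]
hub [0.55851905 0.30267474 0.10243584] 179 ((0.556111216545105, 0.2968500852584839), 0.026231206953525543)
```

>>> carry_out(moves=[{"tx":-0.4,"ty":0.7,"tz":-4,"wx":0,"wy":0,"wz":0,"claw":1},{"tx":-0.4,"ty":0.7,"tz":-4,"wx":0,"wy":0,"wz":0,"claw":1},{"tx":-0.4,"ty":0.7,"tz":-4,"wx":0,"wy":0,"wz":0,"claw":1},{"tx":-0.4,"ty":0.7,"tz":-4,"wx":0,"wy":0,"wz":0,"claw":1},{"tx":0,"ty":0,"tz":-4,"wx":0,"wy":0,"wz":0,"claw":1},{"tx":0,"ty":0,"tz":-1,"wx":0,"wy":0,"wz":0,"claw":1},{"tx":0,"ty":0,"tz":0,"wx":0,"wy":0,"wz":0,"claw":1},{"tx":0,"ty":0,"tz":0,"wx":0,"wy":0,"wz":0,"claw":1}])

```text
clock: 3.72
tcp_pos: [0.4476, 0.1696, 0.1431]
orientation: [0.0, 0.919, 0.395, 0.001]
wrist_force: [-0.6, 0.7, 0.2]
finger_gap: 0.0
grip_force: 0.0
```

>>> carry_out(moves=[{"tx":-0.1,"ty":-0.1,"tz":-0.9,"wx":0,"wy":0,"wz":0,"claw":1},{"tx":-0.1,"ty":-0.1,"tz":-0.9,"wx":0,"wy":0,"wz":0,"claw":1},{"tx":0,"ty":0,"tz":-0.9,"wx":0,"wy":0,"wz":0,"claw":1},{"tx":0,"ty":0,"tz":-0.7,"wx":0,"wy":0,"wz":0,"claw":1},{"tx":0,"ty":0,"tz":-0.4,"wx":0,"wy":0,"wz":0,"claw":1},{"tx":0,"ty":0,"tz":0,"wx":0,"wy":0,"wz":0,"claw":1}])

```text
clock: 4.47
tcp_pos: [0.444, 0.1677, 0.1029]
orientation: [-0.0, 0.919, 0.395, -0.0]
wrist_force: [-0.9, 0.2, 0.3]
finger_gap: -0.0
grip_force: 0.0
```

>>> carry_out(moves=[{"tx":0,"ty":0,"tz":-0.2,"wx":0,"wy":0,"wz":0,"claw":1},{"tx":0,"ty":0,"tz":-0.2,"wx":0,"wy":0,"wz":0,"claw":1},{"tx":0,"ty":0,"tz":0,"wx":0,"wy":0,"wz":0,"claw":1}])

```text
clock: 4.85
tcp_pos: [0.4446, 0.1675, 0.1]
orientation: [0.0, 0.919, 0.395, 0.0]
wrist_force: [-1.2, -1.3, 5.1]
finger_gap: 0.0001
grip_force: 2.5
```

Run:
```python
from h import *
b=cam('side');B=cloud(b)
d=np.array([-.6587,-.7524]);o=np.array([.562,.303]); r=B[...,:2]-o; al=r@d; la=r@np.array([-d[1],d[0]])
for lo,hi in [(115,125),(125,135),(170,180),(180,190)]:
    s=(al>lo/1e3)&(al<hi/1e3)&(abs(la)<.028)&(B[...,2]>.08)&(B[...,2]<.15); print(lo,s.sum(),np.median(B[s][:,2]) if s.any() else 0)
```

```text
115 73 0.0983720359297584
125 71 0.098539906008278
170 89 0.10144757673602833
180 32 0.0986713685784294
```

>>> carry_out(moves=[{"tx":0,"ty":0,"tz":-0.15,"wx":0,"wy":0,"wz":0,"claw":1},{"tx":0,"ty":0,"tz":0,"wx":0,"wy":0,"wz":0,"claw":1},{"tx":0,"ty":0,"tz":4,"wx":0,"wy":0,"wz":0,"claw":1},{"tx":0,"ty":0,"tz":5,"wx":0,"wy":0,"wz":0,"claw":-1},{"tx":2.2,"ty":2.5,"tz":0,"wx":0,"wy":0,"wz":0.02,"claw":-1},{"tx":2.2,"ty":2.5,"tz":0,"wx":0,"wy":0,"wz":0.02,"claw":-1},{"tx":2.0,"ty":2.5,"tz":0,"wx":0,"wy":0,"wz":0,"claw":-1},{"tx":0,"ty":0,"tz":0,"wx":0,"wy":0,"wz":0,"claw":-1}])

```text
clock: 5.9
tcp_pos: [0.5094, 0.244, 0.1873]
orientation: [-0.0, 0.91, 0.414, 0.0]
wrist_force: [-0.6, 0.5, 0.1]
finger_gap: 0.0853
grip_force: 0.0
```

Run:
```python
from h import *
c=cam('wrist'); P=cloud(c); s=(P[...,2]>.132)&(P[...,2]<.145)&(np.hypot(P[...,0]-.509,P[...,1]-.243)<.02)
print(env.get_state()['tcp_pos'],s.sum()); print(cv2.minEnclosingCircle(P[s][:,:2].astype(np.float32)),P[s].mean(0))
cv2.imwrite('pics/w3.png',c['image'])
```

```text
[0.50833181 0.24312343 0.18724428] 515
((0.5086659789085388, 0.24344848096370697), 0.008939402177929878) [0.50952967 0.24423306 0.13860012]
```

View pics/w3.png

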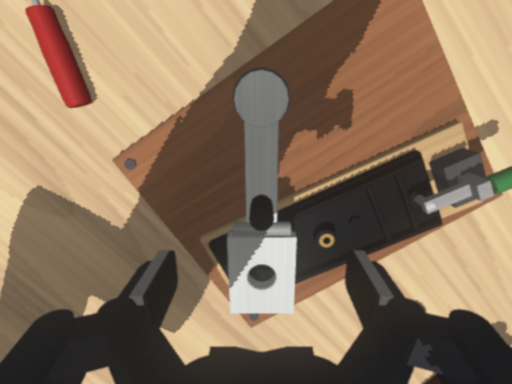

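The plate is level now. The hub centre is at (262,98), the knob at (262,210), the bore at (262,277) and the boss at (327,240). I'll descend and grip the knob, and use this frame to refine the geometry.

>>> carry_out(moves=[{"tx":0,"ty":0,"tz":-3,"wx":0,"wy":0,"wz":0,"claw":-1},{"tx":0,"ty":0,"tz":-3,"wx":0,"wy":0,"wz":0,"claw":-1},{"tx":0,"ty":0,"tz":-1.8,"wx":0,"wy":0,"wz":0,"claw":-1},{"tx":0,"ty":0,"tz":0,"wx":0,"wy":0,"wz":0,"claw":1},{"tx":0,"ty":0,"tz":0,"wx":0,"wy":0,"wz":0,"claw":1},{"tx":0,"ty":0,"tz":0,"wx":0,"wy":0,"wz":0,"claw":1},{"tx":0,"ty":0,"tz":0,"wx":0,"wy":0,"wz":0,"claw":1}], newtons=30)

```text
clock: 6.82
tcp_pos: [0.5088, 0.2428, 0.1109]
orientation: [0.0, 0.91, 0.414, 0.001]
wrist_force: [-0.2, -0.2, 3.2]
finger_gap: 0.017
grip_force: 29.2
```

Run:
```python
from h import *
s=env.get_state(); c=cam('wrist'); hub=np.array([.562,.303])
im=cv2.imread('pics/w3.png'); 
T=np.eye(4); T[:3,:3]=R.from_quat([.91,.414,0,0]).as_matrix(); T[:3,3]=[.5083,.2431,.1872]; c['wfc']=T@np.array(c['hand_eye']); c['image']=im
hsv=cv2.cvtColor(im,cv2.COLOR_BGR2HSV); m=cv2.inRange(hsv,(8,80,70),(30,255,255)); k=np.zeros_like(m);k[230:251,317:338]=m[230:251,317:338]
(u,v),r=cv2.minEnclosingCircle(cv2.findNonZero(k)); print(u,v,r)
h=at_z(c,262,98,.104)[:2]; B=at_z(c,u,v,.058)[:2]; bo=at_z(c,262,277,.1)[:2]; kn=np.array([.5087,.2434])
g=lambda a,b:(np.linalg.norm(b-a),np.degrees(np.arctan2(*(a-b)[::-1])))
print('hub',h,'boss',B,'bore',bo); print('hub-boss',g(h,B),'hub-bore',g(h,bo),'hub-knob',g(h,kn),'bore-knob',g(kn,bo))
```

```text
326.23077392578125 239.92308044433594 8.301025390625
hub [0.56113058 0.30226194] boss [0.51941199 0.15408946] bore [0.45975354 0.1858952 ]
hub-boss (np.float64(0.15393350702920958), np.float64(74.27520849873362)) hub-bore (np.float64(0.15433250991125455), np.float64(48.93808621733744)) hub-knob (np.float64(0.07882699026904759), np.float64(48.307322748679695)) bore-knob (np.float64(0.07551528254591137), np.float64(49.59651288483771))
```

>>> carry_out(moves=[{"tx":0.34,"ty":-0.28,"tz":0,"wx":0,"wy":0,"wz":0.055,"claw":1},{"tx":0.36,"ty":-0.26,"tz":0,"wx":0,"wy":0,"wz":0.055,"claw":1},{"tx":0.37,"ty":-0.24,"tz":0,"wx":0,"wy":0,"wz":0.055,"claw":1},{"tx":0.38,"ty":-0.22,"tz":0,"wx":0,"wy":0,"wz":0.055,"claw":1},{"tx":0.4,"ty":-0.2,"tz":0,"wx":0,"wy":0,"wz":0.055,"claw":1},{"tx":0.4,"ty":-0.18,"tz":0,"wx":0,"wy":0,"wz":0.055,"claw":1},{"tx":0.42,"ty":-0.15,"tz":0,"wx":0,"wy":0,"wz":0.055,"claw":1},{"tx":0.42,"ty":-0.13,"tz":0,"wx":0,"wy":0,"wz":0.055,"claw":1}])

```text
clock: 7.88
tcp_pos: [0.5394, 0.2264, 0.1109]
orientation: [-0.0, 0.798, 0.603, 0.001]
wrist_force: [-1.0, 0.4, 5.6]
finger_gap: 0.0171
grip_force: 29.4
```

>>> carry_out(moves=[{"tx":0,"ty":0,"tz":0,"wx":0,"wy":0,"wz":0,"claw":1},{"tx":0,"ty":0,"tz":0,"wx":0,"wy":0,"wz":0,"claw":1}])

```text
clock: 8.12
tcp_pos: [0.5399, 0.2263, 0.1109]
orientation: [0.0, 0.798, 0.602, 0.001]
wrist_force: [-0.1, 0.4, 5.7]
finger_gap: 0.017
grip_force: 29.4
```

```bash
cat > m.py <<'E'
from h import *
def arm(cs,hub=np.array([.5613,.3023])):
    # arm bearing from plate points in depth clouds, and boss visible through hole
    for n in cs:
        c=cam(n); P=cloud(c); rr=np.hypot(*(P[...,:2]-hub).transpose(2,0,1))
        s=(abs(P[...,2]-.1)<.006)&(rr>.1)&(rr<.205); Q=P[s]; 
        (cx,cy),(w,h),a=cv2.minAreaRect(Q[:,:2].astype(np.float32)); print(n,s.sum(),'rect',round(cx,4),round(cy,4),round(w,4),round(h,4),'bearing',np.degrees(np.arctan2(hub[1]-cy,hub[0]-cx)).round(2))
    return c
E
python3 - <<'E'
from m import *
c=arm(['side','scene','wrist']); print(env.get_state()['tcp_pos'],env.get_state()['orientation']); cv2.imwrite('pics/w4.png',c['image'])
E
```

```text
side 217 rect 0.5152 0.1605 0.0949 0.0556 bearing 72.0
scene 321 rect 0.5233 0.1604 0.094 0.0633 bearing 75.02
wrist 1560 rect 0.523 0.1684 0.0517 0.0326 bearing 74.06
[0.53985076 0.22627607 0.11090015] [4.74953432e-04 7.98353634e-01 6.02187905e-01 9.87985964e-04]
```

View pics/w4.png

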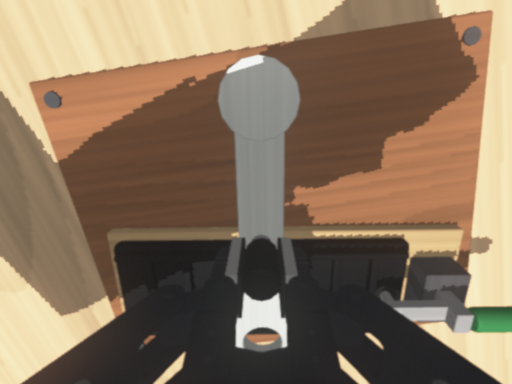

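The fingers hold the knob at (262,265) and the hole at (263,340) is partly hidden. I'll release, rise and look straight down through the bore.

>>> carry_out(moves=[{"tx":0,"ty":0,"tz":0,"wx":0,"wy":0,"wz":0,"claw":-1},{"tx":0,"ty":0,"tz":0,"wx":0,"wy":0,"wz":0,"claw":-1},{"tx":0,"ty":0,"tz":3,"wx":0,"wy":0,"wz":0,"claw":-1},{"tx":0,"ty":0,"tz":5,"wx":0,"wy":0,"wz":0,"claw":-1},{"tx":-1.4,"ty":-5,"tz":3,"wx":0,"wy":0,"wz":0,"claw":-1},{"tx":-1.4,"ty":-5,"tz":3,"wx":0,"wy":0,"wz":0,"claw":-1},{"tx":-1.4,"ty":-5,"tz":0,"wx":0,"wy":0,"wz":0,"claw":-1},{"tx":0,"ty":0,"tz":0,"wx":0,"wy":0,"wz":0,"claw":-1}])

```text
clock: 9.28
tcp_pos: [0.4965, 0.0734, 0.2504]
orientation: [0.0, 0.8, 0.6, 0.0]
wrist_force: [-0.2, 0.7, -0.2]
finger_gap: 0.0851
grip_force: 0.0
```

>>> carry_out(moves=[{"tx":0,"ty":0,"tz":0,"wx":0,"wy":0,"wz":0,"claw":-1}])

```text
clock: 9.4
tcp_pos: [0.4971, 0.0761, 0.2497]
orientation: [-0.0, 0.799, 0.602, 0.0]
wrist_force: [-0.0, 0.2, 0.6]
finger_gap: 0.0857
grip_force: 0.0
```

Run:
```python
from h import *
c=cam('wrist'); im=c['image']; print(c['wfc'][:3,3])
pr=c['camera_from_world'] if 'camera_from_world' in c else np.linalg.inv(c['wfc'])
def proj(X):
    p=pr@np.r_[X,1]; x=p[:2]/p[2]; x=x*(1+c['k1']*(x@x)); return x*[c['fx'],c['fy']]+[c['cx'],c['cy']]
u,v=proj([.519,.154,.1]).round().astype(int); print(u,v)
P=cloud(c); Q=(abs(P[...,2]-.1)<.006).astype(np.uint8)
s=Q[max(v-50,0):v+50,u-50:u+50]; print(s.sum())
cv2.imwrite('pics/w5.png',np.hstack([cv2.resize(im[max(v-50,0):v+50,u-50:u+50],(400,400),interpolation=cv2.INTER_CUBIC),cv2.resize(cv2.cvtColor(s*255,cv2.COLOR_GRAY2BGR),(400,400))]))
import pickle; pickle.dump(c,open('w5.pkl','wb'))
```

```text
[0.52012181 0.15581611 0.39175121]
260 95
5270
```

View pics/w5.png

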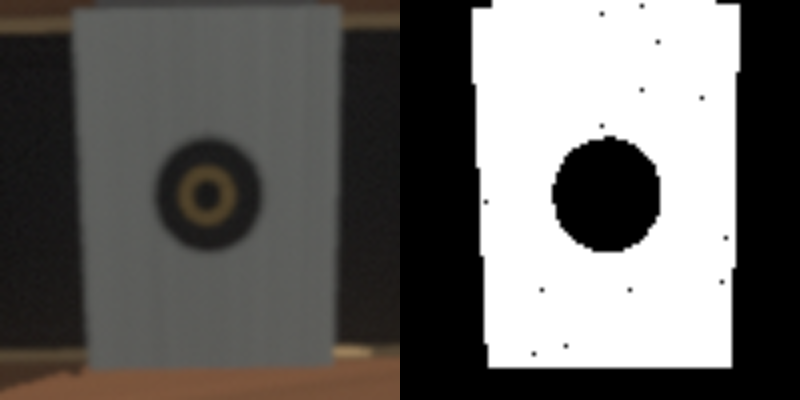

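In the crop the brass ring at (208,195) is concentric with the hole at (208,194). Next I quantify that and locate the probe from the existing views.

Run:
```python
from h import *
import pickle; c=pickle.load(open('w5.pkl','rb')); P=cloud(c)
Q=(abs(P[...,2]-.1)<.006).astype(np.uint8); y0,x0=70,235
h=1-cv2.medianBlur(Q,3)[y0:y0+50,x0:x0+55]; n,l,st,ce=cv2.connectedComponentsWithStats(h); i=l[24,25]; hc=ce[i]+[x0,y0]; print('hole',hc,st[i])
m=cv2.inRange(cv2.cvtColor(c['image'],cv2.COLOR_BGR2HSV),(8,90,50),(30,255,255)); k=np.zeros_like(m); k[82:106,250:275]=m[82:106,250:275]
(u,v),r=cv2.minEnclosingCircle(cv2.findNonZero(k)); print('ring',u,v,r)
b=at_z(c,*hc,.1);o=at_z(c,u,v,.058); print('bore',b,'boss',o,b-o)
# probe: dark handle in side & scene; cloud around handle
for n in('side','scene'):
    d=cam(n);D=cloud(d); s=(np.hypot(D[...,0]-.567,D[...,1]+.165)<.03)&(D[...,2]>.13)&(D[...,2]<.2); q=D[s]; print(n,s.sum(),q.mean(0),q.min(0),q.max(0))
    for nm,hs in (('purple',((125,60,30),(160,255,255))),):
        mm=cv2.inRange(cv2.cvtColor(d['image'],cv2.COLOR_BGR2HSV),*hs)>0; g=D[mm&(D[...,2]>.1)&(D[...,2]<.25)]; print(nm,[g[g[:,0]<.66].mean(0).round(3),g[g[:,0]>=.66].mean(0).round(3)],len(g))
```

```text
hole [261.26841244  93.26186579] [ 13   9  27  29 611]
ring 261.1027526855469 93.48629760742188 7.567185401916504
bore [0.52054493 0.1549624  0.1       ] boss [0.52037291 0.15466985 0.058     ] [0.00017202 0.00029255 0.042     ]<stdin>:10: RuntimeWarning: Mean of empty slice.
  ret = um.true_divide(
Traceback (most recent call last):
ValueError: zero-size array to reduction operation minimum which has no identity
```

>>> carry_out(moves=[{"tx":-0.1,"ty":-3.3,"tz":0.7,"wx":0,"wy":0,"wz":-0.132,"claw":-1},{"tx":-0.1,"ty":-3.3,"tz":0.7,"wx":0,"wy":0,"wz":-0.132,"claw":-1},{"tx":-0.1,"ty":-3.3,"tz":0.7,"wx":0,"wy":0,"wz":-0.132,"claw":-1},{"tx":-0.1,"ty":-3.3,"tz":0.7,"wx":0,"wy":0,"wz":-0.132,"claw":-1},{"tx":-0.1,"ty":-3.3,"tz":0.7,"wx":0,"wy":0,"wz":-0.132,"claw":-1},{"tx":-0.1,"ty":-3.3,"tz":0.7,"wx":0,"wy":0,"wz":-0.132,"claw":-1},{"tx":-0.1,"ty":-3.3,"tz":0.7,"wx":0,"wy":0,"wz":-0.132,"claw":-1},{"tx":-0.1,"ty":-3.3,"tz":0.7,"wx":0,"wy":0,"wz":-0.132,"claw":-1}])

```text
clock: 10.5
tcp_pos: [0.4899, -0.1879, 0.3055]
orientation: [-0.0, 0.993, 0.117, -0.0]
wrist_force: [-0.1, 0.2, 0.3]
finger_gap: 0.0853
grip_force: 0.0
```

>>> carry_out(moves=[{"tx":0,"ty":0,"tz":0,"wx":0,"wy":0,"wz":0,"claw":-1},{"tx":0,"ty":0,"tz":0,"wx":0,"wy":0,"wz":0,"claw":-1}])

```text
clock: 10.75
tcp_pos: [0.4894, -0.1869, 0.3052]
orientation: [-0.001, 0.993, 0.119, -0.0]
wrist_force: [0.4, 0.7, -0.1]
finger_gap: 0.0853
grip_force: 0.0
```

Run:
```python
from h import *
c=cam('wrist'); im=c['image']; print(c['wfc'][:3,3]); P=cloud(c)
import pickle; pickle.dump(c,open('w6.pkl','wb')); cv2.imwrite('pics/w6.png',im)
s=(np.hypot(P[...,0]-.567,P[...,1]+.17)<.035)&(P[...,2]>.17)&(P[...,2]<.2); q=P[s]; print(s.sum(),q.mean(0)); print(cv2.minEnclosingCircle(q[:,:2].astype(np.float32)))
```

```text
[ 0.57016174 -0.1671756   0.44720194]
615 [ 0.56812317 -0.16921883  0.18130061]
((0.568061351776123, -0.16922280192375183), 0.011810336261987686)
```

View pics/w6.png

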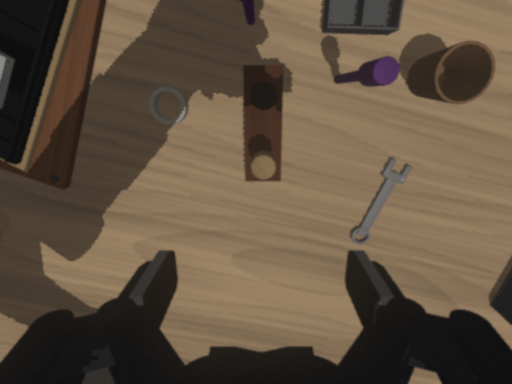

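The black probe handle is at (264,95), the driver at (263,165), and the purple look-alikes are well clear. I'll grip the probe.

>>> carry_out(moves=[{"tx":3.9,"ty":0.9,"tz":-2,"wx":0,"wy":0,"wz":0,"claw":-1},{"tx":4.0,"ty":0.9,"tz":-3,"wx":0,"wy":0,"wz":0,"claw":-1},{"tx":0,"ty":0,"tz":-3,"wx":0,"wy":0,"wz":0,"claw":-1},{"tx":0,"ty":0,"tz":0,"wx":0,"wy":0,"wz":0,"claw":-1},{"tx":0,"ty":0,"tz":0,"wx":0,"wy":0,"wz":0,"claw":-1}])

```text
clock: 11.42
tcp_pos: [0.5683, -0.1694, 0.227]
orientation: [0.0, 0.993, 0.119, 0.0]
wrist_force: [0.3, 0.1, 1.2]
finger_gap: 0.0856
grip_force: 0.0
```

Run:
```python
from h import *
c=cam('wrist'); P=cloud(c); s=(np.hypot(P[...,0]-.568,P[...,1]+.169)<.025)&(P[...,2]>.17)&(P[...,2]<.19); q=P[s]
print(env.get_state()['tcp_pos'],s.sum()); print(cv2.minEnclosingCircle(q[:,:2].astype(np.float32)),q.mean(0))
```

```text
[ 0.56854812 -0.16976637  0.22759687] 967
((0.5684906244277954, -0.16918544471263885), 0.011933217756450176) [ 0.57008512 -0.1688117   0.18023024]
```

>>> carry_out(moves=[{"tx":0,"ty":0.05,"tz":-3,"wx":0,"wy":0,"wz":0,"claw":-1},{"tx":0,"ty":0,"tz":-3,"wx":0,"wy":0,"wz":0,"claw":-1},{"tx":0,"ty":0,"tz":-2.7,"wx":0,"wy":0,"wz":0,"claw":-1},{"tx":0,"ty":0,"tz":0,"wx":0,"wy":0,"wz":0,"claw":1},{"tx":0,"ty":0,"tz":0,"wx":0,"wy":0,"wz":0,"claw":1},{"tx":0,"ty":0,"tz":0,"wx":0,"wy":0,"wz":0,"claw":1},{"tx":0,"ty":0,"tz":0,"wx":0,"wy":0,"wz":0,"claw":1}], newtons=45)

```text
clock: 12.35
tcp_pos: [0.5691, -0.1698, 0.1407]
orientation: [0.001, 0.993, 0.118, 0.001]
wrist_force: [0.1, 0.5, 5.9]
finger_gap: 0.0227
grip_force: 43.8
```

>>> carry_out(moves=[{"tx":0,"ty":0,"tz":1,"wx":0,"wy":0,"wz":0,"claw":1},{"tx":0,"ty":0,"tz":3,"wx":0,"wy":0,"wz":0,"claw":1},{"tx":0,"ty":0,"tz":3,"wx":0,"wy":0,"wz":0,"claw":1},{"tx":0,"ty":0,"tz":4,"wx":0,"wy":0,"wz":0,"claw":1},{"tx":0,"ty":0,"tz":4,"wx":0,"wy":0,"wz":0,"claw":1},{"tx":0,"ty":0,"tz":0,"wx":0,"wy":0,"wz":0,"claw":1}])

```text
clock: 13.1
tcp_pos: [0.5695, -0.1701, 0.2928]
orientation: [0.002, 0.993, 0.118, 0.003]
wrist_force: [0.1, 0.1, -1.8]
finger_gap: 0.0227
grip_force: 44.8
```

>>> carry_out(moves=[{"tx":-0.3,"ty":2,"tz":0.5,"wx":0,"wy":0,"wz":0.05,"claw":1},{"tx":-0.4,"ty":3,"tz":0,"wx":0,"wy":0,"wz":0.05,"claw":1},{"tx":-0.5,"ty":3,"tz":0,"wx":0,"wy":0,"wz":0.05,"claw":1},{"tx":-0.5,"ty":3,"tz":0,"wx":0,"wy":0,"wz":0.05,"claw":1},{"tx":-0.5,"ty":3,"tz":0,"wx":0,"wy":0,"wz":0.05,"claw":1},{"tx":-0.5,"ty":3,"tz":0,"wx":0,"wy":0,"wz":0.05,"claw":1},{"tx":-0.5,"ty":3,"tz":0,"wx":0,"wy":0,"wz":0.05,"claw":1},{"tx":-0.5,"ty":3,"tz":0,"wx":0,"wy":0,"wz":0.05,"claw":1}])

```text
clock: 14.1
tcp_pos: [0.5293, 0.0625, 0.2923]
orientation: [-0.001, 0.949, 0.315, -0.002]
wrist_force: [0.8, -0.6, -2.2]
finger_gap: 0.0225
grip_force: 44.7
```

>>> carry_out(moves=[{"tx":-0.4,"ty":3,"tz":0,"wx":0,"wy":0,"wz":0.05,"claw":1},{"tx":-0.4,"ty":3,"tz":0,"wx":0,"wy":0,"wz":0.05,"claw":1},{"tx":-0.2,"ty":2,"tz":0,"wx":0,"wy":0,"wz":0.05,"claw":1},{"tx":-0.2,"ty":1.5,"tz":0,"wx":0,"wy":0,"wz":0.05,"claw":1},{"tx":0,"ty":0,"tz":0,"wx":0,"wy":0,"wz":0,"claw":1},{"tx":0,"ty":0,"tz":0,"wx":0,"wy":0,"wz":0,"claw":1},{"tx":0,"ty":0,"tz":0,"wx":0,"wy":0,"wz":0,"claw":1}])

```text
clock: 14.98
tcp_pos: [0.5192, 0.1548, 0.2937]
orientation: [0.0, 0.914, 0.406, -0.0]
wrist_force: [0.2, 0.1, -1.7]
finger_gap: 0.0232
grip_force: 44.6
```

Run:
```python
from h import *
import pickle; print(env.get_state()['tcp_pos'],env.get_state()['orientation'])
out=[]
for n in('scene','side','wrist'):
    c=cam(n); pickle.dump(c,open(n+'7.pkl','wb')); pr=np.linalg.inv(c['wfc'])
    def proj(X):
        p=pr@np.r_[X,1]; x=p[:2]/p[2]; x=x*(1+c['k1']*(x@x)); return x*[c['fx'],c['fy']]+[c['cx'],c['cy']]
    t=env.get_state()['tcp_pos']; a=proj(t); b=proj(t-[0,0,.135]); print(n,a.round(1),b.round(1),proj([.5205,.155,.1]).round(1))
    u,v=((a+b)/2).round().astype(int); 
    if n=='wrist': out.append(cv2.resize(c['image'],(400,300)))
    else: out.append(cv2.resize(c['image'][v-33:v+33,u-33:u+33],(300,300),interpolation=cv2.INTER_CUBIC)); print(u-33,v-33)
z=np.zeros((600,700,3),np.uint8); z[:300,:300]=out[0]; z[:300,300:600]=out[1]; z[300:,:400]=out[2]
cv2.imwrite('pics/p7.png',z)
```

```text
[0.51922269 0.15481338 0.29374128] [ 1.15763123e-04  9.14000777e-01  4.05712405e-01 -9.74012148e-05]
scene [273.7 118.6] [272.7 149.4] [272.6 161.3]
240 101
side [255.9 179.1] [255.4 213.6] [254.8 226.5]
223 163
wrist [260.9 253.6] [260.7 182.3] [261.4 167.1]
```

View pics/p7.png

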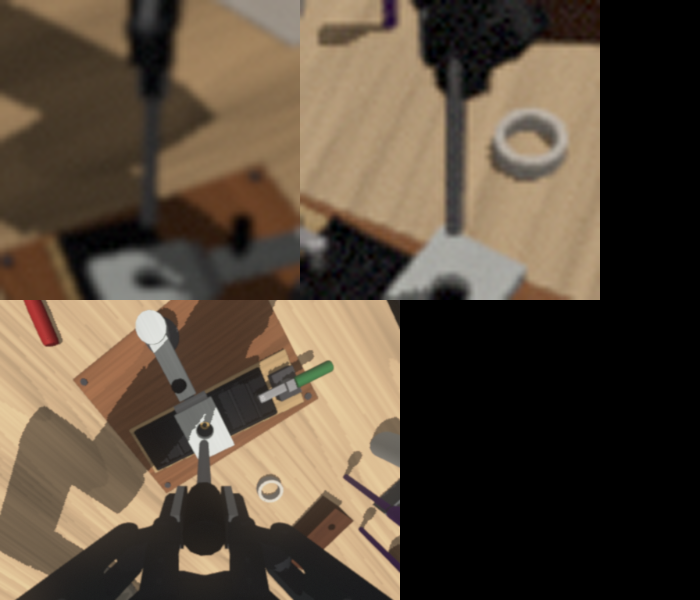

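The probe hangs upright over the plate. Its tip is at about scene (272.2,150.7) and side (256.5,213.9), close to the predicted pixels. Now I fit the stem axis numerically, and the bore from the same cameras.

```bash
cat > ax.py <<'E'
from h import *
def axis(cs,t,zlo,zhi):
    N=[];K=[]
    for c in cs:
        P=cloud(c); s=(np.hypot(P[...,0]-t[0],P[...,1]-t[1])<.016)&(P[...,2]>zlo)&(P[...,2]<zhi)
        rows=[v for v in range(s.shape[0]) if s[v].sum()>=3]; D=np.array([ray(c,(np.nonzero(s[v])[0].min()+np.nonzero(s[v])[0].max())/2,v)[1] for v in rows])
        D/=np.linalg.norm(D,axis=1)[:,None]; n=np.linalg.svd(D)[2][2]; N.append(n);K.append(n@c['wfc'][:3,3])
        print('rows',len(rows),'width',np.mean([s[v].sum() for v in rows]).round(1),'minz',P[s][:,2].min().round(4))
    N=np.array(N);K=np.array(K); f=lambda z:np.linalg.lstsq(N[:,:2],K-N[:,2]*z,rcond=None)
    for z in (zlo,zhi): r=f(z); print('z',z,r[0].round(4),'miss',(N[:,:2]@r[0]-(K-N[:,2]*z)).round(4))
    return f
E
python3 - <<'E'
from ax import *
import pickle; C={n:pickle.load(open(n+'7.pkl','rb')) for n in('scene','side','wrist')}; t=env.get_state()['tcp_pos']
for k in (['scene','side'],['side','wrist'],['scene','side','wrist']): print(k); axis([C[n] for n in k],t,.15,.27)
# bore in side & scene & wrist: dark hole seen in plate; use depth: points within 25mm below plate
for n,c in C.items():
    P=cloud(c); q=(abs(P[...,2]-.1)<.007)&(np.hypot(P[...,0]-.5205,P[...,1]-.155)<.06); Q=P[q]
    (cx,cy),wh,a=cv2.minAreaRect(Q[:,:2].astype(np.float32)); 
    h=cv2.morphologyEx(q.astype(np.uint8),cv2.MORPH_CLOSE,np.ones((15,15),np.uint8))-q
    k,l,st,ce=cv2.connectedComponentsWithStats(h.astype(np.uint8),connectivity=4); i=1+np.argmax(st[1:,4]); print(n,q.sum(),'hole px',ce[i].round(1),st[i],at_z(c,*ce[i],.1).round(4))
E
```

```text
['scene', 'side']
rows 24 width 3.7 minz 0.1595
rows 27 width 4.8 minz 0.1623
z 0.15 [0.515  0.1559] miss [-0.  0.]
z 0.27 [0.5157 0.1555] miss [-0. -0.]
['side', 'wrist']
rows 27 width 4.8 minz 0.1623
rows 52 width 13.8 minz 0.1606
z 0.15 [0.5161 0.1522] miss [-0.  0.]
z 0.27 [0.5166 0.1525] miss [0. 0.]
['scene', 'side', 'wrist']
rows 24 width 3.7 minz 0.1595
rows 27 width 4.8 minz 0.1623
rows 52 width 13.8 minz 0.1606
z 0.15 [0.5167 0.1537] miss [-0.0008  0.001   0.0006]
z 0.27 [0.5171 0.1538] miss [-0.0007  0.0008  0.0005]
scene 340 hole px [272.4 162.2] [269 160   7   5  25] [0.5235 0.1522 0.1   ]
side 578 hole px [255.5 227.1] [251 224  10   7  48] [0.5179 0.1566 0.1   ]
wrist 3398 hole px [260.2 189.7] [253 179  15  21 261] [0.5008 0.1354 0.1   ]
```

>>> carry_out(moves=[{"tx":0.2,"ty":0,"tz":-1.5,"wx":0,"wy":0,"wz":0,"claw":1},{"tx":0,"ty":0,"tz":-1.5,"wx":0,"wy":0,"wz":0,"claw":1},{"tx":0,"ty":0,"tz":-1,"wx":0,"wy":0,"wz":0,"claw":1},{"tx":0,"ty":0,"tz":0,"wx":0,"wy":0,"wz":0,"claw":1},{"tx":0,"ty":0,"tz":0,"wx":0,"wy":0,"wz":0,"claw":1}])

```text
clock: 15.75
tcp_pos: [0.5212, 0.1556, 0.254]
orientation: [0.0, 0.914, 0.406, 0.0]
wrist_force: [0.1, -0.6, -1.3]
finger_gap: 0.0227
grip_force: 44.6
```

Run:
```python
from ax import *
t=env.get_state()['tcp_pos']; print(t)
C={n:cam(n) for n in('scene','side','wrist')}
import pickle; pickle.dump(C,open('c8.pkl','wb'))
f=axis([C['scene'],C['side'],C['wrist']],t,.125,.225)
# plate edges & post-free check: plate side edges in each view against prediction, sub-pixel by intensity along rows through hole
for n,z in (('side',.1),('wrist',.1),('scene',.1)):
    c=C[n]; pr=np.linalg.inv(c['wfc']); p=pr@np.array([.5205,.155,.1,1]); x=p[:2]/p[2]; x=x*(1+c['k1']*(x@x)); u,v=(x*[c['fx'],c['fy']]+[c['cx'],c['cy']]); print(n,'bore px',u.round(1),v.round(1))
    g=cv2.cvtColor(c['image'],cv2.COLOR_BGR2GRAY); U,V=int(round(u)),int(round(v)); w=22 if n=='wrist' else 11
    for r in range(V-w*2//2,V+w//2+1,1 if n!='wrist' else 3): print(r,U-w,' '.join(f'{a:3d}' for a in g[r,U-w:U+w+1]))
```

```text
[0.52118653 0.15559009 0.25400631]
rows 21 width 3.3 minz 0.1251
rows 23 width 4.6 minz 0.1258
rows 47 width 13.6 minz 0.125
z 0.125 [0.5193 0.1545] miss [-0.0004 -0.0005  0.0003]
z 0.225 [0.519  0.1545] miss [-0.0009 -0.0011  0.0007]
side bore px 254.8 226.5
215 244  90  93  91 109 129 145 149 156 168 162  78  61  68  91 139 165 157 152 148 150 156 158 158
216 244  88  90  90  93  95 113 126 156 172 158  76  62  64  89 140 169 166 163 159 156 156 157 163
217 244  59  80  91  92  89 109 141 164 170 157  77  62  68  88 139 170 169 168 166 162 160 160 160
218 244  35  42  66  74 102 140 164 168 167 157  82  62  72  90 141 166 169 167 165 166 165 167 165
219 244  15  13  34  66 122 162 170 168 167 158  78  61  66  91 142 165 164 166 168 166 169 166 166
220 244  23   5  34 100 159 170 168 167 168 159  76  62  67  96 149 167 165 166 166 166 164 165 167
221 244   0  26  78 139 168 168 165 168 169 159  79  60  69 101 153 165 166 164 166 165 165 164 167
222 244  21  67 123 163 168 168 166 168 169 154  80  61  71 100 153 168 165 163 166 167 167 165 167
223 244  63 126 161 169 167 167 167 167 
[... 4167 characters left out ...]

160 262 139 139 138 138 138 138 130 114  96  79  69  68  69  72  72  66  63  65  65  63  64  59  54
161 262 139 139 137 138 137 136 125  97  68  56  48  47  53  64  72  67  65  66  64  65  66  61  56
162 262 135 138 139 137 137 137 123  89  53  34  23  24  30  47  61  64  64  65  65  65  65  64  60
163 262 130 138 139 138 139 137 127 100  68  42  27  27  35  48  60  66  65  64  65  63  65  64  62
164 262 122 135 138 138 139 138 134 124 106  85  80  78  82  87  90  86  75  68  69  66  64  64  63
165 262 109 132 140 139 139 141 139 137 131 127 123 124 123 125 125 117 101  91  84  72  64  64  64
166 262  91 123 137 141 141 141 141 141 139 138 139 138 137 138 136 131 118 111  99  79  66  62  62
```

By sub-pixel edges the stem and hole coincide: 255.5 and 255.5 px in the side view, 260.6 and 260.9 px in the wrist view. I'll lower straight down 5.3 cm to a tip height of about 0.068 m.

>>> carry_out(moves=[{"tx":0,"ty":0,"tz":-0.6,"wx":0,"wy":0,"wz":0,"claw":1},{"tx":0,"ty":0,"tz":-0.6,"wx":0,"wy":0,"wz":0,"claw":1},{"tx":0,"ty":0,"tz":-0.6,"wx":0,"wy":0,"wz":0,"claw":1},{"tx":0,"ty":0,"tz":-0.6,"wx":0,"wy":0,"wz":0,"claw":1},{"tx":0,"ty":0,"tz":-0.6,"wx":0,"wy":0,"wz":0,"claw":1},{"tx":0,"ty":0,"tz":0,"wx":0,"wy":0,"wz":0,"claw":1},{"tx":0,"ty":0,"tz":0,"wx":0,"wy":0,"wz":0,"claw":1}])

```text
clock: 16.77
tcp_pos: [0.5212, 0.1555, 0.224]
orientation: [0.0, 0.914, 0.406, 0.0]
wrist_force: [0.3, -0.6, -2.1]
finger_gap: 0.0229
grip_force: 44.6
```

>>> carry_out(moves=[{"tx":0,"ty":0,"tz":-0.6,"wx":0,"wy":0,"wz":0,"claw":1},{"tx":0,"ty":0,"tz":-0.6,"wx":0,"wy":0,"wz":0,"claw":1},{"tx":0,"ty":0,"tz":-0.6,"wx":0,"wy":0,"wz":0,"claw":1},{"tx":0,"ty":0,"tz":-0.4,"wx":0,"wy":0,"wz":0,"claw":1},{"tx":0,"ty":0,"tz":0,"wx":0,"wy":0,"wz":0,"claw":1},{"tx":0,"ty":0,"tz":0,"wx":0,"wy":0,"wz":0,"claw":1},{"tx":0,"ty":0,"tz":0,"wx":0,"wy":0,"wz":0,"claw":1}])

```text
clock: 17.65
tcp_pos: [0.5213, 0.1556, 0.2021]
orientation: [0.0, 0.914, 0.406, 0.0]
wrist_force: [-1.2, -0.4, -2.4]
finger_gap: 0.023
grip_force: 44.6
```

Run:
```python
from ax import *
s=env.get_state(); t=s['tcp_pos']; print(t,s['wrist_force'],abs(s['qvel']).max())
C={n:cam(n) for n in('scene','side','wrist')}
axis([C['scene'],C['side'],C['wrist']],t,.115,.18)
c=C['side']; g=cv2.cvtColor(c['image'],cv2.COLOR_BGR2GRAY)
for r in list(range(208,231,2)): print(r,g[r,244:268])
c=C['wrist']; pr=np.linalg.inv(c['wfc']); p=pr@np.array([.5205,.155,.1,1]); x=p[:2]/p[2]; x=x*(1+c['k1']*(x@x)); u,v=(x*[c['fx'],c['fy']]+[c['cx'],c['cy']]); U,V=int(u),int(v); print(u,v); g=cv2.cvtColor(c['image'],cv2.COLOR_BGR2GRAY)
for r in range(V-18,V+25,4): print(r,U-24,' '.join(map(str,g[r,U-24:U+25])))
```

```text
[0.5212519  0.15558149 0.2020709 ] [-1.16047532 -0.42732861 -2.37909839] 0.0013010162792338477
rows 13 width 3.4 minz 0.1164
rows 15 width 4.3 minz 0.1165
rows 38 width 14.3 minz 0.115
z 0.115 [0.5195 0.1548] miss [-0.0004  0.0005  0.0003]
z 0.18 [0.5191 0.1548] miss [-0.0011  0.0013  0.0008]
208 [150 152 155 156 155 153 158 160 156 136  65  66  58  39  34  63 102 119
 136 147 150 152 153 158]
210 [152 156 155 156 151 152 157 160 156 142  74  65  63  81 126 161 155 149
 143 152 150 151 156 157]
212 [155 156 155 152 151 155 156 154 152 142  74  59  63  84 130 153 152 145
 149 151 151 155 159 158]
214 [107 119 125 142 152 159 156 153 159 159  76  60  66  84 133 153 145 148
 147 149 154 156 158 158]
216 [ 89  92  91  92  99 109 128 158 169 159  77  61  64  89 137 167 167 162
 162 154 155 158 160 161]
218 [ 30  44  64  77 105 143 164 168 167 155  80  60  64  88 138 167 169 166
 166 166 166 164 164 159]
220 [ 18  11  28 101 159 170 166 167 171 160  76  60  66  86 142 167 162 167
 164 168 169 165 167 166]
222 [ 16  61 127 167 169 169 168 169 168 157  76  59  68 100 151 168 164 167
 165 165
[... 1836 characters left out ...]
201 166 135 112 96 92 93 93 94 94 95 95 95 94 94 93 93 96 105 120 142 175 212 232 239 241 241 240 240 241 241 241 242 242 241
208 236 131 146 191 228 239 240 240 240 240 240 240 240 240 240 240 239 234 197 125 93 93 95 94 94 95 96 95 94 94 94 95 111 166 221 237 239 240 240 240 241 241 241 240 240 240 240 241 241 242
212 236 178 225 239 241 241 241 240 240 240 239 240 240 240 240 240 238 226 176 114 93 94 93 94 94 95 95 95 94 94 94 94 105 153 218 237 239 239 239 239 239 240 241 241 241 240 240 240 240 241
216 236 220 237 240 241 241 241 241 241 240 240 240 239 239 240 240 237 216 155 105 92 93 94 93 94 94 95 95 94 93 93 93 96 135 212 236 240 239 239 239 239 239 239 240 240 241 240 240 239 240
```

```bash
python3 -c "
from workcell import env
print(env.hand_in())"
```

```text
the job is handed in; nothing more can be done
None
```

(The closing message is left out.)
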